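# Clear the slicer's open end and slide the hand guard home

### The arm

A 6-joint arm with a two-finger parallel gripper is mounted at the origin on a cart in front of the work surface, level with it; the furniture and walls round the work are solid. World frame = base frame: x ahead of the robot, y to its left, z up, the work surface at z = 0. Lengths are in m, angles in rad, forces in N, time in s.
With the tool pointing down it reaches from about 0.325 to 0.85 m from the base axis. Payload 15.5 kg.
Tool frame: the origin (TCP) lies at the very end of the fingers, on their centre line; the grasp point (between the pads) lies 19 mm behind it; z points along the fingers, y is the direction in which the jaws open and shut (so a half turn about z gives the same grasp; the last joint's range is limited). The gripper opens to 91 mm and grips with 3 to 60 N. Pads are 32 mm wide; open, the fingers measure 118 mm over their backs; the gripper's body (76 mm by 178 mm) begins 60 mm behind the grasp point.
Start: joints at [-1.444, 0.494, 1.345, -0, 1.302, -0.096], TCP at [0.138, -0.61, 0.214] pointing down, gripper open.
Joint ranges: [-2.91, 2.91], [-0.82, 2.16], [0.22, 2.67], [-1.22, 4.37], [0.12, 2.79], [-3.08, 3.08]. Speed limits (rad/s): [1.89, 1.89, 2.57, 3.01, 3.01, 3.01].

### API

Orientations are given as a rotation vector (axis times angle).
In Python, from cell import ctrl gives the robot as it stands. The module is installed in compiled form; this text tells all that it offers.
- The arm moves only by the tool drive_tool, never from a script. Its argument "commands" is a list of rows, each a list of 3 entries, a list of its own where there are three numbers: the shift along the tool's x, y, z in cm, then the turn about the tool's z in degrees, then the opening, from 0 (shut) to 1 (fully open). In form: [[[x, y, z], roll, hand], ...]. A call has 1 to 12 rows; each row is the pose to reach, as a shift and turn from the pose commanded when the call began, along the tool's axes at that moment; what a row does not reach only later rows make up. A row lasts 1/8 s, in which the tool goes at most 62.5 mm and 10.7 degrees, less where a joint would pass 70% of its speed; a pose out of reach is approached as far as the arm can. A call with a gripper value outside its range is refused whole. The fingers move at their own pace and stop on an object; the grip force is fixed at half the most. Time passes only in rows, so rows that repeat a pose let the fingers close. It gives the time, the measured TCP pose, the force and the opening at its end, in the units of the state.
- ctrl.state(): the state, without advancing time (a new reading comes with each control period).
- ctrl.get_image(name): name is "scene" or "side" or "wrist"; returns (picture, depth): 384x512x3 uint8, red, green, blue; 384x512 float32, m along the optical axis (not along the pixel's ray), 0 where there is no reading.
- ctrl.get_calibration(name): a dict with "camera_matrix" (3x3 intrinsics, pixels), "R" (3x3) and "t" (3): a world point X has camera coordinates R X + t; the wrist camera has in their place "mount" (4x4, takes a point from camera to tool coordinates, whose origin is the TCP and whose axes are the flange's). Camera axes: x right, y down, z forward; pixel columns grow to the right and rows downward; lengths in m; the calibration is good to about 2 mm. A picture is of the moment at which its call begins: read the wrist's pose just before it. get_calibration takes no time and is no camera call.
- ctrl.job_done(): hands the job in, once; it reports no verdict.
Trained networks look in the newest picture that a camera, given by its name, has taken for a name from the list of things; names that differ only in an ending like _2 or _b are one class to them, and where a whole thing is asked for, a point or a joint stands for the part that bears it (a point fixed in the world has none). Each returns a list of dicts, best first, with "p" (0 to 1); they miss things now and then, are a little off and sometimes report something else, mostly with a low value. They report only what shows in the picture. A call takes as long as a camera call.
- ctrl.boxes_of(target, camera): "box" ([centre column, centre row, width, height] in pixels, round what is visible of it).
- ctrl.silhouettes(target, camera): "pixels" (384x512 bool, what is visible of it) and "box" ([centre column, centre row, width, height] in pixels, round what is visible of it).
The state is a dict: "t": time; "joint_positions": joint angles; "qd": joint speeds; "joint_efforts": joint torques, N m; "eef_pos": TCP position; "orientation": TCP orientation; "ft_force": force on the tool from outside, world axes, zero at the start; "wrist_torque": the same for the moment, N m; "gripper_width": opening from 0.0 (shut) to 1.0 (fully open).
Only numpy, scipy, OpenCV 4.12 (cv2) and the standard library are available. Lean on these libraries where they do the work, as an engineer would, in place of code of your own. Each camera call takes 0.05 s, during which the arm holds its last target.

### The job

The small dark bottle is in the way of the vegetable slicer's open upper end: first stand it upright on bare worktop elsewhere, at least 15 cm from that end and without it touching any of the things standing round about. Then pick up the hand guard, enter its plate into the slicer's sloping track from the open upper end, under both lips, and slide it down until it rests against the stop at the low end, then let go. Leave the other things standing where they are.

Things in the scene. Friction and masses are not known exactly. Their poses are not given: they have to be found in the camera images.
- track: White sloping bed of a vegetable slicer that stands fast on the worktop. Origin: on the bed, middle of its open upper end, 112 mm above the worktop. x points uphill along the bed and out of the open end, y across, z square to the bed. Slope 24 degrees, bed 210 mm long, slicer 120 mm wide over all; blade flush with the bed, catches nothing. Side walls 102 mm apart inside.
- stop (a point): Foot of the stop, middle: where the bed (x = -200 mm on the track) meets the 18 mm high crossbar that closes the low end. The walls carry lips 4 mm thick reaching 12 mm inward (78 mm open between them); the gap between bed and lips is 12 mm high. Walls and lips flare outward and upward by about 4 mm over the last 20 mm at the open end. Axes as track.
- guard: Hand guard, loose, 0.16 kg, at first flat on its plate. Origin: centre of the underside, z up. White plate 80 (x) x 96 (y) x 7 mm, corners stepped: the outer 6 mm at each y side are only 64 mm long. On it a hump 62 x 58 mm, its top 20 mm above the underside. Same turned half round. Only its y edges fit under the lips, with 3 mm play each side, 5 mm in height. Fully home: origin at track x = -160 mm.
- grip (a point): Middle of the guard's grey upright grip bar, 38 mm above the guard's underside. The bar is 60 mm long (guard's x), 24 mm thick (y) and runs from 20 to 56 mm above the underside. Axes as guard. Let go in the track, the guard stays by friction or slides down to the stop.
- bottle: Small dark glass bottle with a yellowish cap, 145 mm tall, 0.22 kg, standing 40 to 60 mm beyond the slicer's open end, upright. Origin: centre of its foot, z up. Body 40 mm across up to 68 mm high, neck and cap at most 32 mm across from there up. The worktop is bare from 340 to 560 mm ahead of the robot base, but for the things listed; wall cabinets hang 0.55 m above it farther back.
- flat_tin: Flat round tin, 86 mm across, 40 mm high; origin centre of the underside. Bystander.
- tall_tin: Round tin, 75 mm across, 58 mm high; origin centre of the underside. Bystander.
- spice_jar: Small jar with a lid, 46 mm across, 98 mm high; origin centre of the underside. Bystander.
- lidded_jar: Glass jar with a black lid, 64 mm across, 165 mm high; origin centre of the underside. Bystander.
- striped_drum: Striped card drum, 46 mm across, 98 mm high; origin centre of the underside. Bystander.
- white_bottle: White plastic bottle with a cap, 70 mm across, 198 mm high; origin centre of the underside. Bystander.

How it is judged:
By the outcome, as a careful person would: the job done as asked, in the order asked, and still so for the second after the job is handed in, with the robot touching nothing.
It also fails if it takes over 64 s, if anything falls off the work surface, if the arm or the gripper's body presses on something with over 40 N, if the wrist force passes 120 N, or if a joint passes its speed limit or range.

## Working session

There is one attempt and no reset: what is moved stays moved. The work goes in short steps, Python scripts to look and compute and a tool call to move; the robot and the scene stay as the last step left them, time stands still between calls to the robot, and variables do not carry over. Pictures are saved under pics/ and viewed, and the job is handed in when it is done.

Besides the shell and the picture viewer there is one more tool, called by a JSON object that holds its "api" and its "payload", one argument or row to a line. drive_tool: Moves the arm, as the interface text tells. Its arguments: {"type":"object","properties":{"commands":{"type":"array"}},"required":["commands"]}

```bash
mkdir -p pics; ls
cat > h.py <<'E'
import numpy as np, cv2
from cell import ctrl
from scipy.spatial.transform import Rotation as Rn
def snap(n,f):
    s=ctrl.state(); im,d=ctrl.get_image(n)
    cv2.imwrite('pics/'+f+'.png',im[:,:,::-1]); np.savez('/tmp/'+f+'.npz',im=im,d=d,p=s['eef_pos'],o=s['orientation'])
    return im,d,s
def cloud(n,d,s=None):
    c=ctrl.get_calibration(n);K=np.array(c['camera_matrix'])
    v,u=np.mgrid[:384,:512]
    P=np.stack([(u-K[0,2])/K[0,0]*d,(v-K[1,2])/K[1,1]*d,d],-1)
    if n=='wrist':
        M=np.array(c['mount']);P=P@M[:3,:3].T+M[:3,3]
        R=Rn.from_rotvec(s['orientation']).as_matrix();return P@R.T+np.array(s['eef_pos'])
    return (P-np.array(c['t']))@np.array(c['R'])
E
python3 - <<'E'
from h import *
s=ctrl.state();print(s)
for n in['scene','side','wrist']:
    im,d,s=snap(n,n+'0'); print(n,(d>0).mean())
    c=ctrl.get_calibration(n);print(c)
    P=cloud(n,d,s)
    for t in['track','guard','bottle','flat_tin','tall_tin','spice_jar','lidded_jar','striped_drum','white_bottle']:
        r=ctrl.silhouettes(t,n)
        for q in r[:2]:
            m=q['pixels']&(d>0)
            if m.sum()==0: continue
            X=P[m]; print(t,round(q['p'],2),np.round(q['box']),m.sum(),np.round(np.median(X,0),3),np.round(np.percentile(X,2,axis=0),3),np.round(np.percentile(X,98,axis=0),3))
            if q is r[0]: np.save(f'/tmp/m_{n}_{t}.npy',q['pixels'])
print(ctrl.state()['t'])
E
```

```text
pics
{'t': 0.0, 'joint_positions': array([-1.44353397e+00,  4.94230737e-01,  1.34612742e+00,  3.07779314e-05,
        1.30250205e+00, -9.55341140e-02]), 'qd': array([ 1.69497128e-05,  6.94515621e-04,  2.05863499e-03,  1.46199137e-04,
       -1.18863938e-03,  8.36950999e-05]), 'joint_efforts': array([-1.36027636e-03, -8.78836513e+01, -3.81858766e+01,  7.06256018e-02,
        5.35253808e-02, -1.10790356e-04]), 'eef_pos': array([ 0.13804269, -0.60917447,  0.21330996]), 'orientation': array([-3.12086132e+00, -3.49090792e-01, -1.50110032e-05]), 'ft_force': array([0.72758528, 0.08830194, 0.26180544]), 'wrist_torque': array([-0.00774472,  0.0001023 , -0.07343464]), 'gripper_width': 1.0004488759615633}
scene 0.9960988362630209
{'camera_matrix': array([[364.83616053,   0.        , 259.21794044],
       [  0.        , 364.83616053, 191.40583486],
       [  0.        ,   0.        ,   1.        ]]), 'R': array([[-0.64256447, -0.76617509,  0.0093074 ],
       [-0.5435399 ,  0.44721913, -0.71032347],
       [ 0.5400697 , -0.46148756, -0.70381386]]), 't': array([0.28275166, 0.36355365, 1.05855256]
[... 2346 characters left out ...]
48   0.002] [ 0.418 -0.4    0.099]
white_bottle 0.68 [321. 249.  26.  66.] 1549 [ 0.561 -0.413  0.115] [ 0.537 -0.425  0.004] [ 0.658 -0.255  0.198]
wrist 0.995880126953125
{'camera_matrix': array([[298.24881082,   0.        , 257.01703529],
       [  0.        , 298.24881082, 189.86866882],
       [  0.        ,   0.        ,   1.        ]]), 'mount': array([[ 2.91676130e-04, -9.59434136e-01, -2.81932711e-01,
         7.96909392e-02],
       [ 9.99999955e-01,  2.99368091e-04,  1.57915378e-05,
         5.40510778e-04],
       [ 6.92507172e-05, -2.81932703e-01,  9.59434180e-01,
        -1.71771676e-01],
       [ 0.00000000e+00,  0.00000000e+00,  0.00000000e+00,
         1.00000000e+00]])}
1.5
```

View pics/scene0.png

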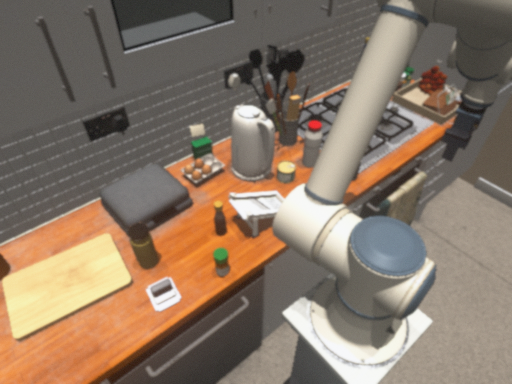

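View pics/side0.png

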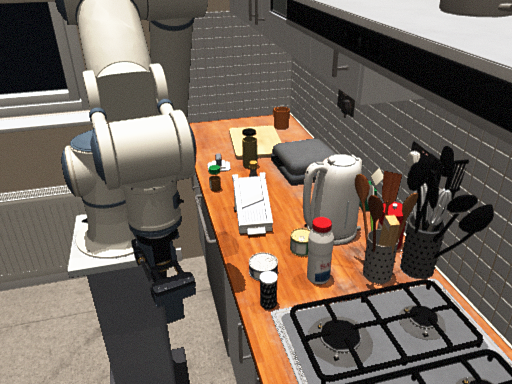

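Run:
```python
from h import *
# top-down height map at 2mm from fused depth (no new pictures)
H=np.full((200,500),-1.);C=np.zeros((200,500,3),np.uint8)
for n in['scene','side']:
    z=np.load(f'/tmp/{n}0.npz');P=cloud(n,z['d']).reshape(-1,3);c=z['im'].reshape(-1,3)
    i=np.round((P[:,0]-.3)/.002).astype(int);j=np.round((.5-P[:,1])/.002).astype(int)
    ok=(i>=0)&(i<200)&(j>=0)&(j<500)&(P[:,2]<.25)&(P[:,2]>-.02)
    for a,b,h,col in zip(i[ok],j[ok],P[ok,2],c[ok]):
        if h>H[a,b]: H[a,b]=h;C[a,b]=col
h=np.clip(H,0,.2)/.2*255
o=np.vstack([cv2.applyColorMap(h.astype(np.uint8),2)[::-1],C[::-1,:,::-1]])
cv2.imwrite('pics/top0.png',cv2.resize(o,(750,600),interpolation=0))
# big crop
for n,b in(('scene',(120,150,300,320)),('side',(190,120,330,320))):
    im=np.load(f'/tmp/{n}0.npz')['im'][b[1]:b[3],b[0]:b[2],::-1]
    cv2.imwrite(f'pics/{n}0c.png',cv2.resize(im,None,fx=3 if n=='side' else 3.5,fy=3 if n=='side' else 3.5))
```

```text
(no output)
```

View pics/top0.png

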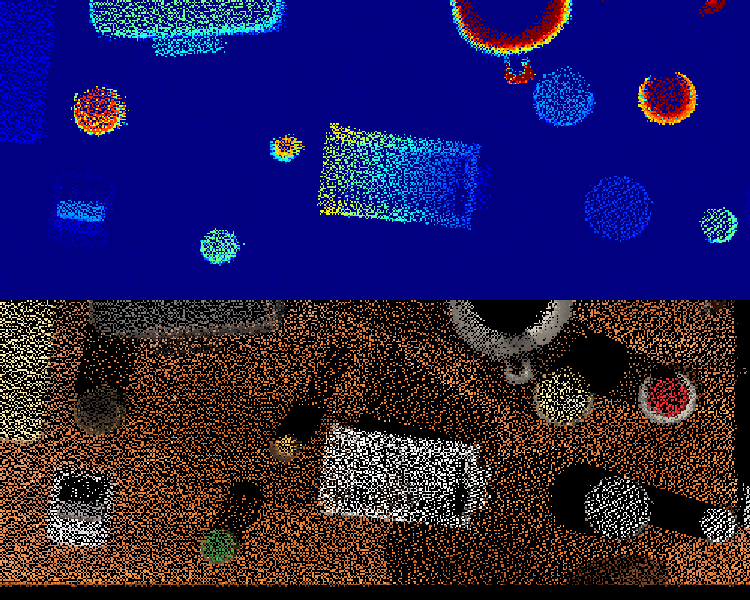

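View pics/scene0c.png

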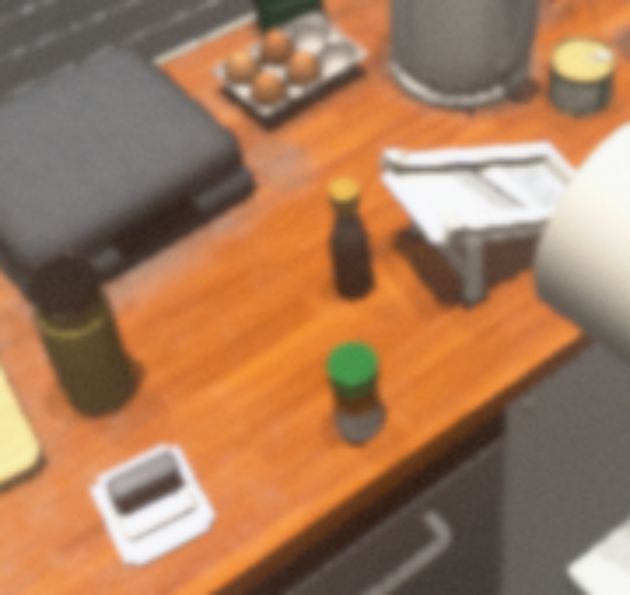

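View pics/side0c.png

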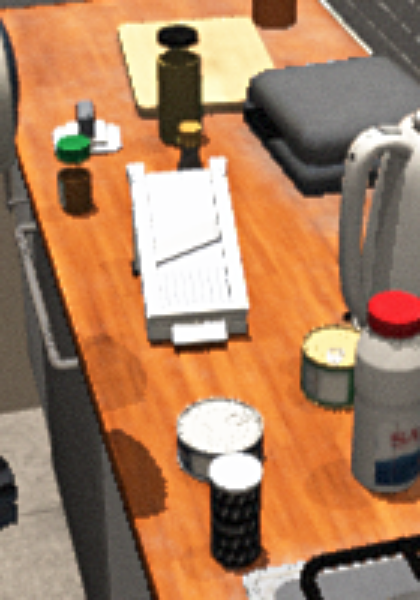

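Scene: bottle at scene pixel (221,217), between the slicer (256,204) and the guard (164,292). Spice jar (222,263) is nearby and the lidded jar is at (145,245). Next I'll measure the axes and object positions.

Run:
```python
from h import *
s=ctrl.state();R=Rn.from_rotvec(s['orientation']).as_matrix();print(np.round(R,3),s['eef_pos'])
P={n:cloud(n,np.load(f'/tmp/{n}0.npz')['d']).reshape(-1,3) for n in('scene','side')}
def circ(n,c,z0,z1,r=.06):
    X=P[n];m=(np.hypot(X[:,0]-c[0],X[:,1]-c[1])<r)&(X[:,2]>z0)&(X[:,2]<z1);return X[m]
for n in P:
    # bottle profile
    for z in range(10,150,10):
        X=circ(n,(.503,.12),z/1e3,z/1e3+.01,.035)
        if len(X)>3: print(n,z,len(X),np.round(X[:,:2].min(0),3),np.round(X[:,:2].max(0),3))
    # lidded jar top
    for nm,c,z0,z1 in(('jar',(.55,.367),.15,.18),('spice',(.373,.207),.085,.11),('gbar',(.42,.393),.045,.07),('gplate',(.42,.393),.003,.03),('cap',(.503,.12),.135,.16)):
        X=circ(n,c,z0,z1,.07 if nm[0]=='g' else .05)
        if len(X)>3: print(n,nm,len(X),np.round(X.min(0),3),np.round(X.max(0),3),'mean',np.round(X.mean(0),3), 'rect',cv2.minAreaRect((X[:,:2]*1000).astype(np.float32)))
```

```text
[[ 0.975  0.221 -0.   ]
 [ 0.221 -0.975  0.   ]
 [ 0.    -0.    -1.   ]] [ 0.13808552 -0.60955197  0.21390618]
scene 10 23 [0.485 0.109] [0.515 0.141]
scene 20 20 [0.487 0.106] [0.506 0.142]
scene 30 20 [0.483 0.104] [0.51 0.14]
scene 40 24 [0.484 0.102] [0.506 0.141]
scene 50 22 [0.484 0.101] [0.506 0.14 ]
scene 60 24 [0.485 0.111] [0.511 0.14 ]
scene 70 26 [0.484 0.102] [0.511 0.139]
scene 80 31 [0.486 0.106] [0.515 0.137]
scene 90 28 [0.488 0.105] [0.51  0.137]
scene 100 20 [0.493 0.11 ] [0.513 0.134]
scene 110 13 [0.493 0.113] [0.505 0.132]
scene 120 12 [0.491 0.115] [0.505 0.134]
scene 130 19 [0.491 0.114] [0.512 0.134]
scene 140 52 [0.491 0.108] [0.518 0.133]
scene jar 310 [0.521 0.343 0.15 ] [0.582 0.402 0.171] mean [0.547 0.373 0.165] rect ((551.2257080078125, 372.2557678222656), (56.93269348144531, 59.1883544921875), 76.06224822998047)
scene spice 175 [0.349 0.188 0.085] [0.393 0.233 0.103] mean [0.368 0.212 0.098] rect ((371.318359375, 211.92445373535156), (41.81296157836914, 42.87504577636719), 53.44954299926758)
scene gbar 172 [0.404 0.364 0.045] [0.432 0.424 0.061] mean 
[... 996 characters left out ...]
234 0.1  ] mean [0.372 0.202 0.094] rect ((372.6854553222656, 207.14114379882812), (50.188724517822266, 39.01129150390625), 78.7242431640625)
side gbar 40 [0.406 0.362 0.045] [0.433 0.42  0.059] mean [0.419 0.384 0.052] rect ((419.7105712890625, 390.9186096191406), (58.988704681396484, 23.629541397094727), 86.79766845703125)
side gplate 114 [0.36  0.337 0.003] [0.489 0.434 0.03 ] mean [0.427 0.382 0.012] rect ((424.08416748046875, 388.2557678222656), (82.39374542236328, 119.73841857910156), 70.85432434082031)
side cap 34 [0.491 0.096 0.135] [0.517 0.129 0.148] mean [0.504 0.113 0.142] rect ((505.2152099609375, 114.40693664550781), (23.043827056884766, 32.781314849853516), 24.856111526489258)
```

{"api": "drive_tool", "payload": {
  "commands": [
    [[4, -5, -6], -6, 1],
    [[8, -9.5, -11], -12, 1],
    [[12, -14.5, -12], -20, 1],
    [[16, -19, -12], -28, 1],
    [[20, -24, -12], -36, 1],
    [[24, -29, -12], -44, 1],
    [[28, -34, -12], -52, 1],
    [[32, -39, -12], -60, 1],
    [[36, -44, -12], -68, 1],
    [[40, -48.5, -12], -77, 1],
    [[44, -53, -12], -77, 1],
    [[52, -63, -12], -77, 1]
  ]
}}

```text
t: 3.0
eef_pos: [0.4605, 0.0289, 0.3342]
orientation: [2.225, 2.217, 0.001]
ft_force: [2.1, -0.8, -0.8]
gripper_width: 0.999
```

{"api": "drive_tool", "payload": {
  "commands": [
    [[0, 0, 0], 0, 1]
  ]
}}

```text
t: 3.12
eef_pos: [0.4608, 0.0304, 0.3337]
orientation: [-2.22, -2.223, -0.001]
ft_force: [-0.7, -0.5, -0.1]
gripper_width: 1.003
```

Run:
```python
from h import *
im,d,s=snap('wrist','w1');print(s['t'],s['eef_pos'],s['joint_positions'])
R=Rn.from_rotvec(s['orientation']).as_matrix();print(np.round(R,3))
```

```text
3.125 [0.46082891 0.03044043 0.33371622] [-6.39742262e-02  1.50000554e-01  1.53332791e+00  6.82683226e-04
  1.45819036e+00 -6.54322810e-02]
[[-0.001  1.     0.   ]
 [ 1.     0.001  0.001]
 [ 0.001  0.    -1.   ]]
```

View pics/w1.png

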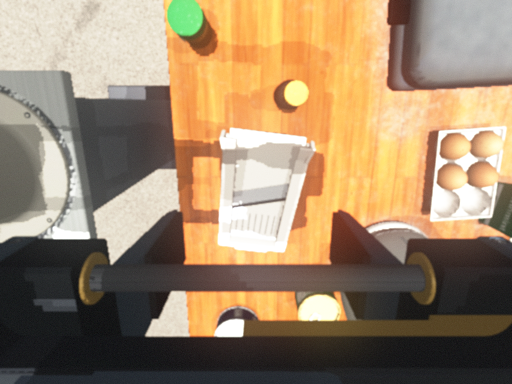

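Wrist view from above: slicer at (265,190) with its open end at the top (row about 140), bottle cap at (295,93), spice jar at (186,18). Next I'll fit the track.

```bash
cat > track.py <<'E'
from h import *
def fit(P,yaw0,c0,verbose=1):
    # refine plane of bed: points in inner 60mm, x -170..-20
    o=np.array(c0,float);yaw=yaw0;al=np.radians(24)
    for k in range(6):
        ex=np.array([np.cos(yaw)*np.cos(al),np.sin(yaw)*np.cos(al),np.sin(al)]);ey=np.array([-np.sin(yaw),np.cos(yaw),0]);ez=np.cross(ex,ey)
        Q=(P-o)@np.stack([ex,ey,ez],1)
        m=(Q[:,0]>-170)&(Q[:,0]<-.02)&(Q[:,0]>-.17)&(abs(Q[:,1])<.032)&(abs(Q[:,2])<.012)
        if k<5:o=o+ez*np.median(Q[m,2])
    return o,ex,ey,ez,Q,m
E
python3 - <<'E'
from track import *
for n,f in(('wrist','w1'),('scene','scene0'),('side','side0')):
    z=np.load(f'/tmp/{f}.npz');P=cloud(n,z['d'],dict(eef_pos=z['p'],orientation=z['o'])).reshape(-1,3)
    b=(P[:,0]>.36)&(P[:,0]<.6)&(P[:,1]>-.18)&(P[:,1]<.08)&(P[:,2]>.008)&(P[:,2]<.16);P=P[b]
    m=(abs(P[:,0]-.467)<.03)&(P[:,1]>-.1)&(P[:,1]<.04)&(P[:,2]>.03)
    A=np.c_[P[m][:,:2],np.ones(m.sum())]
    w=np.ones(m.sum(),bool)
    for _ in range(8):
        c=np.linalg.lstsq(A[w],P[m][w,2],rcond=None)[0];r=P[m][:,2]-A@c;w=abs(r)<max(.003,2*r[w].std()*.7)
    g=np.hypot(*c[:2]);yaw=np.arctan2(c[1],c[0]);print(n,len(P),'slope',np.degrees(np.arctan(g)),'yaw',np.degrees(yaw),w.mean(),r[w].std())
    h=P[:,2]-(P[:,:2]@c[:2]+c[2])
    # raised points (lips): height over plane*cos 
    l=P[(h*np.cos(np.arctan(g))>.012)&(h<.03)]
    u=np.array([np.cos(yaw),np.sin(yaw)]);
    print(' lips',len(l),'rect',cv2.minAreaRect((l[:,:2]*1000).astype(np.float32)))
    a=P[abs(h)<.025]; print(' all',cv2.minAreaRect((a[:,:2]*1000).astype(np.float32)))
    # where plane z=.112
    print(' plane',c)
E
```

```text
wrist 9450 slope 23.98855509059576 yaw 83.02024387847834 0.9956536275493146 0.0007858356335273892
 lips 2932 rect ((463.2464904785156, -32.793121337890625), (194.47035217285156, 120.59361267089844), 83.24061584472656)
 all ((462.65911865234375, -36.366241455078125), (220.67002868652344, 120.77357482910156), 83.09309387207031)
 plane [0.0540745  0.44169161 0.05777287]
scene 1368 slope 23.972385342402422 yaw 82.61781779541325 0.8912466843501327 0.0012699466868618492
 lips 337 rect ((462.63116455078125, -33.452369689941406), (192.16326904296875, 119.78477478027344), 83.22582244873047)
 all ((463.646240234375, -28.31360626220703), (202.74110412597656, 121.59342193603516), 83.70211791992188)
 plane [0.057132   0.44096566 0.05714069]
side 1914 slope 23.850614469821846 yaw 81.90789966332943 0.6790322580645162 0.0016471691675585204
 lips 561 rect ((463.4398193359375, -37.99378967285156), (195.22537231445312, 120.05431365966797), 83.8938217163086)
 all ((463.1955261230469, -41.43608856201172), (226.05996704101562, 120.19857025146484), 84.00880432128906)
 plane [0.06223324 0.43770616 0.05261718]
```

Run:
```python
from h import *
z=np.load('/tmp/w1.npz');P=cloud('wrist',z['d'],dict(eef_pos=z['p'],orientation=z['o'])).reshape(-1,3)
X=P[(abs(P[:,0]-.505)<.04)&(abs(P[:,1]-.12)<.04)&(P[:,2]>.14)&(P[:,2]<.155)];print(len(X),cv2.minEnclosingCircle((X[:,:2]*1000).astype(np.float32)),X.min(0),X.max(0))
for a in range(10,150,10):
    X=P[(abs(P[:,0]-.505)<.035)&(abs(P[:,1]-.12)<.035)&(P[:,2]>a/1e3)&(P[:,2]<a/1e3+.01)]
    if len(X)>4: print(a,len(X),np.round(X.min(0),3),np.round(X.max(0),3))
```

```text
482 ((505.8692321777344, 120.70296478271484), 13.901689529418945) [0.49202761 0.10692133 0.1402912 ] [0.51928612 0.1342587  0.1487831 ]
20 9 [0.487 0.102 0.021] [0.499 0.129 0.03 ]
30 12 [0.486 0.103 0.031] [0.497 0.133 0.04 ]
40 5 [0.487 0.109 0.045] [0.491 0.134 0.05 ]
50 11 [0.486 0.101 0.05 ] [0.507 0.135 0.059]
60 13 [0.486 0.101 0.06 ] [0.508 0.131 0.07 ]
70 64 [0.487 0.102 0.071] [0.519 0.14  0.08 ]
80 98 [0.488 0.102 0.08 ] [0.517 0.139 0.09 ]
90 81 [0.49  0.105 0.09 ] [0.509 0.137 0.1  ]
100 13 [0.493 0.11  0.1  ] [0.498 0.126 0.105]
120 13 [0.492 0.107 0.125] [0.504 0.131 0.13 ]
130 23 [0.492 0.107 0.13 ] [0.506 0.132 0.139]
140 482 [0.492 0.107 0.14 ] [0.519 0.134 0.149]
```

{"api": "drive_tool", "payload": {
  "commands": [
    [[6, 3, 0], 0, 1],
    [[9, 4.5, 4], 0, 1],
    [[9, 4.5, 10], 0, 1],
    [[9, 4.5, 16], 0, 1],
    [[9, 4.5, 21], 0, 1],
    [[9, 4.5, 23.5], 0, 1],
    [[9, 4.5, 23.5], 0, 1]
  ]
}}

```text
t: 4.05
eef_pos: [0.504, 0.1152, 0.0978]
orientation: [-2.226, -2.214, 0.004]
ft_force: [0.2, -0.5, 0.8]
gripper_width: 1.0
```

Run:
```python
from h import *
im,d,s=snap('wrist','w2');print(s['t'],s['eef_pos'])
```

```text
4.05 [0.50404659 0.11521154 0.09782027]
```

View pics/w2.png

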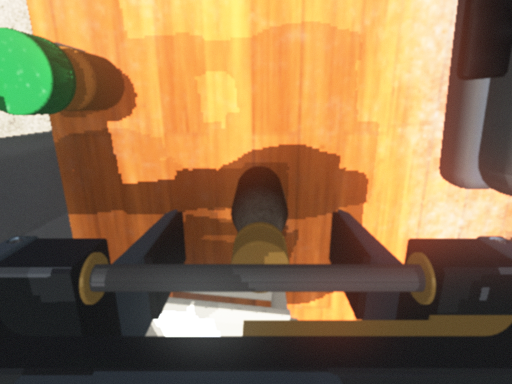

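The bottle sits between the fingers (neck at (260,245)). I'll shift 5 mm in y and close.

{"api": "drive_tool", "payload": {
  "commands": [
    [[0.5, 0.2, 0], 0, 1],
    [[0.5, 0.2, 0], 0, 0.3],
    [[0.5, 0.2, 0], 0, 0],
    [[0.5, 0.2, 0], 0, 0],
    [[0.5, 0.2, 0], 0, 0],
    [[0.5, 0.2, 0], 0, 0],
    [[0.5, 0.2, 0], 0, 0]
  ]
}}

```text
t: 4.97
eef_pos: [0.5071, 0.1216, 0.0989]
orientation: [-2.226, -2.217, 0.0]
ft_force: [-0.1, 0.5, 0.2]
gripper_width: 0.372
```

{"api": "drive_tool", "payload": {
  "commands": [
    [[0, 0, -2], 0, 0],
    [[2, 0, -5], 0, 0],
    [[6, -1, -5], 0, 0],
    [[10, -2, -5], 0, 0],
    [[13, -2.7, -5], 0, 0],
    [[14.3, -2.7, -5], 0, 0],
    [[14.3, -2.7, -4], 0, 0],
    [[14.3, -2.7, -2.5], 0, 0],
    [[14.3, -2.7, -1], 0, 0],
    [[14.3, -2.7, -0.3], 0, 0],
    [[14.3, -2.7, -0.1], 0, 0],
    [[14.3, -2.7, -0.1], 0, 0]
  ]
}}

```text
t: 6.48
eef_pos: [0.4806, 0.2644, 0.1003]
orientation: [-2.226, -2.216, 0.001]
ft_force: [-3.7, -3.1, 12.9]
gripper_width: 0.345
```

Run:
```python
from h import *
s=ctrl.state();print(s['t'],s['eef_pos'],s['ft_force'],s['gripper_width'])
im,d,s=snap('scene','s2')
cv2.imwrite('pics/s2c.png',cv2.resize(im[150:320,120:300,::-1],None,fx=3.4,fy=3.4))
```

```text
6.475 [0.48058546 0.2643533  0.10027771] [-3.72435343 -3.08422634 12.92147831] 0.34506786572158854
```

View pics/s2c.png

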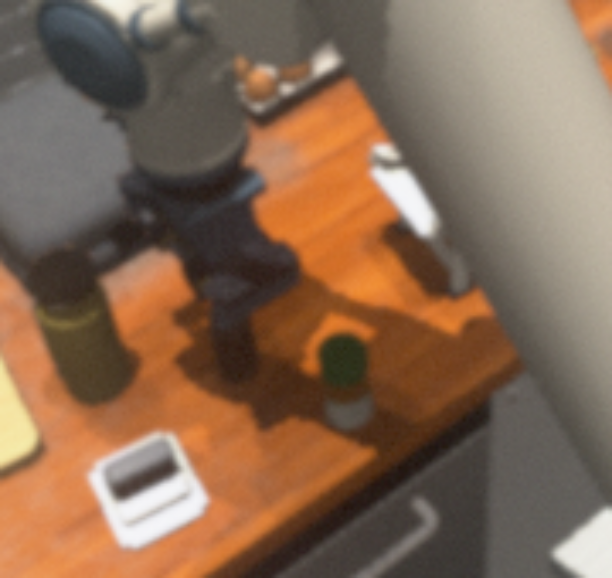

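The bottle stands on the worktop at crop pixel (237,350), and the table pushes back with 13 N. I'll release it and rise.

{"api": "drive_tool", "payload": {
  "commands": [
    [[0, 0, -0.1], 0, 0],
    [[0, 0, -0.1], 0, 0.5],
    [[0, 0, -0.1], 0, 1],
    [[0, 0, -0.1], 0, 1],
    [[0, 0, -0.1], 0, 1],
    [[0, 0, -3], 0, 1],
    [[0, 0, -8], 0, 1],
    [[0, 0, -14], 0, 1],
    [[0, 0, -18], 0, 1],
    [[4, -3, -18], 0, 1],
    [[7, -6, -18], 0, 1],
    [[7, -6, -18], 0, 1]
  ]
}}

```text
t: 8.02
eef_pos: [0.4192, 0.3365, 0.28]
orientation: [-2.222, -2.22, 0.0]
ft_force: [1.1, -0.8, -0.6]
gripper_width: 1.001
```

Run:
```python
from h import *
im,d,s=snap('wrist','w3');print(s['t'],s['eef_pos'],s['ft_force'],s['gripper_width'],s['qd'])
r=ctrl.silhouettes('guard','wrist');print([(q['p'],q['box']) for q in r])
P=cloud('wrist',d,s).reshape(-1,3)
X=P[(abs(P[:,0]-.42)<.07)&(abs(P[:,1]-.395)<.06)&(P[:,2]>.046)&(P[:,2]<.066)];print(len(X),cv2.minAreaRect((X[:,:2]*1000).astype(np.float32)),np.median(X[:,2]))
X=P[(abs(P[:,0]-.42)<.065)&(abs(P[:,1]-.395)<.065)&(P[:,2]>.004)&(P[:,2]<.06)];print(len(X),cv2.minAreaRect((X[:,:2]*1000).astype(np.float32)))
X=P[(abs(P[:,0]-.55)<.05)&(abs(P[:,1]-.37)<.05)&(P[:,2]>.14)&(P[:,2]<.18)]
if len(X)>5:print('jar',len(X),cv2.minEnclosingCircle((X[:,:2]*1000).astype(np.float32)))
X=P[(abs(P[:,0]-.48)<.05)&(abs(P[:,1]-.265)<.05)&(P[:,2]>.13)&(P[:,2]<.155)]
if len(X)>5:print('bottle',len(X),cv2.minEnclosingCircle((X[:,:2]*1000).astype(np.float32)),np.median(X[:,2]))
```

```text
8.025 [0.4192002  0.33653618 0.28002839] [ 1.09275723 -0.79071557 -0.61542019] 1.001324376106542 [-0.04765001  0.00848075 -0.01415584 -0.01618502 -0.00232398 -0.04017328]
[(0.56, [257.6, 117.0, 72.1, 65.1])]
844 ((420.2559509277344, 395.11578369140625), (60.02472686767578, 24.39955711364746), 82.68028259277344) 0.056141527899199406
3637 ((420.6744079589844, 395.1720886230469), (79.91592407226562, 95.9701156616211), 82.46035766601562)
jar 3199 ((553.2345581054688, 373.23394775390625), 29.847747802734375)
bottle 566 ((481.23846435546875, 264.1119079589844), 14.329741477966309) 0.1458715554390227
```

View pics/w3.png

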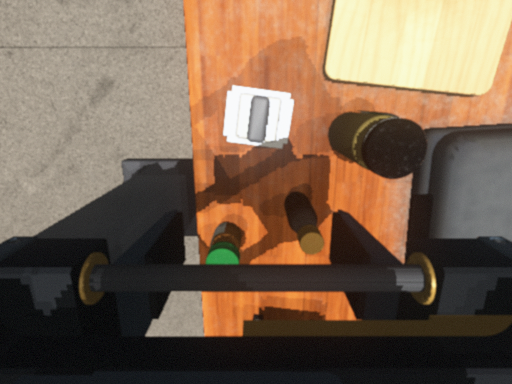

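Guard at (258,117), bar yaw 82.6°. Bottle upright at world (.481,.264), with room to the jar.

{"api": "drive_tool", "payload": {
  "commands": [
    [[5.9, 0.1, 4], 7.4, 1],
    [[5.9, 0.1, 10], 7.4, 1],
    [[5.9, 0.1, 15], 7.4, 1],
    [[5.9, 0.1, 18], 7.4, 1],
    [[5.9, 0.1, 18], 7.4, 1],
    [[5.9, 0.1, 18], 7.4, 1]
  ]
}}

```text
t: 8.88
eef_pos: [0.4234, 0.3941, 0.1012]
orientation: [2.365, 2.068, 0.003]
ft_force: [0.8, 0.4, -0.6]
gripper_width: 0.999
```

Run:
```python
from h import *
im,d,s=snap('wrist','w4');print(s['t'],s['eef_pos'],np.round(Rn.from_rotvec(s['orientation']).as_matrix(),3))
P=cloud('wrist',d,s).reshape(-1,3)
X=P[(abs(P[:,0]-.42)<.03)&(abs(P[:,1]-.395)<.05)&(P[:,2]>.046)&(P[:,2]<.066)]
if len(X)>5: print(len(X),cv2.minAreaRect((X[:,:2]*1000).astype(np.float32)),np.median(X[:,2]))
```

```text
8.875 [0.42340761 0.39410272 0.10116212] [[ 0.134  0.991  0.001]
 [ 0.991 -0.134  0.001]
 [ 0.001  0.001 -1.   ]]
2210 ((420.43218994140625, 395.9159240722656), (58.496280670166016, 25.122278213500977), 81.91098022460938) 0.05625711251087165
```

View pics/w4.png

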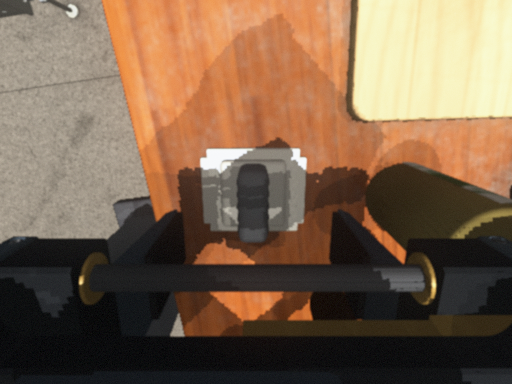

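The bar lies along the tool x axis, centred between the fingers at (253,200). I'll descend and grip.

{"api": "drive_tool", "payload": {
  "commands": [
    [[0.1, -0.3, 3], 0, 1],
    [[0.1, -0.3, 6], 0, 1],
    [[0.1, -0.3, 7.2], 0, 1],
    [[0.1, -0.3, 7.2], 0, 1],
    [[0.1, -0.3, 7.2], 0, 0.4],
    [[0.1, -0.3, 7.2], 0, 0],
    [[0.1, -0.3, 7.2], 0, 0],
    [[0.1, -0.3, 7.2], 0, 0],
    [[0.1, -0.3, 7.2], 0, 0],
    [[0.1, -0.3, 7.2], 0, 0]
  ]
}}

```text
t: 10.18
eef_pos: [0.4194, 0.3954, 0.0279]
orientation: [-2.364, -2.069, 0.0]
ft_force: [-0.5, -0.7, -0.5]
gripper_width: 0.374
```

{"api": "drive_tool", "payload": {
  "commands": [
    [[0, 0, -3], 0, 0],
    [[0, 0, -8], 0, 0],
    [[0, 0, -14], 0, 0],
    [[0, 0, -20], 0, 0],
    [[0, 0, -20], 0, 0],
    [[0, 0, -20], 0, 0]
  ]
}}

```text
t: 10.92
eef_pos: [0.4192, 0.3951, 0.2276]
orientation: [-2.364, -2.069, 0.001]
ft_force: [0.1, -1.1, -0.6]
gripper_width: 0.005
```

Run:
```python
from h import *
im,d,s=snap('wrist','w5');print(s['t'],s['eef_pos'],s['gripper_width'],s['ft_force'],np.round(Rn.from_rotvec(s['orientation']).as_matrix(),3))
```

```text
10.925 [0.41916144 0.39514661 0.22756625] 0.004944695314577303 [ 0.13490778 -1.14709589 -0.56794634] [[ 0.133  0.991 -0.   ]
 [ 0.991 -0.133 -0.   ]
 [-0.    -0.    -1.   ]]
```

View pics/w5.png

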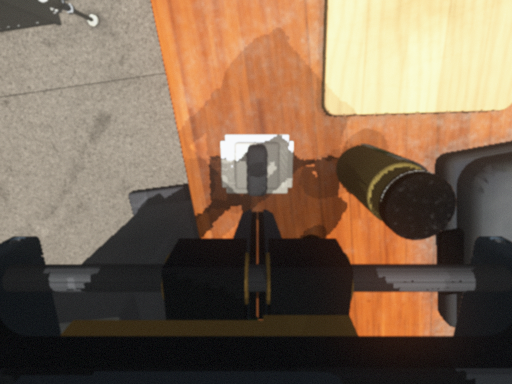

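I lifted before the fingers had finished closing (0.37, where the bar needs 0.26). The guard is still flat at (257,165). I'll measure again and retry.

Run:
```python
from h import *
z=np.load('/tmp/w5.npz');P=cloud('wrist',z['d'],dict(eef_pos=z['p'],orientation=z['o'])).reshape(-1,3)
X=P[(abs(P[:,0]-.42)<.04)&(abs(P[:,1]-.395)<.05)&(P[:,2]>.046)&(P[:,2]<.066)]
print(len(X),cv2.minAreaRect((X[:,:2]*1000).astype(np.float32)),np.median(X[:,2]))
X=P[(abs(P[:,0]-.42)<.065)&(abs(P[:,1]-.395)<.065)&(P[:,2]>.004)&(P[:,2]<.06)];print(len(X),cv2.minAreaRect((X[:,:2]*1000).astype(np.float32)))
```

```text
986 ((419.3323059082031, 395.8018493652344), (58.79267883300781, 24.409793853759766), 81.86398315429688) 0.05614789662773427
4160 ((419.1715087890625, 395.43133544921875), (79.24864196777344, 96.13350677490234), 82.34211730957031)
```

{"api": "drive_tool", "payload": {
  "commands": [
    [[0, 0, 4], 0, 0.7],
    [[0, 0, 9], 0, 0.7],
    [[0, 0, 12], 0, 0.7],
    [[0, 0, 12], 0, 0.7],
    [[0, 0, 12], 0, 0.7]
  ]
}}

```text
t: 11.6
eef_pos: [0.4196, 0.3955, 0.1084]
orientation: [-2.364, -2.069, 0.0]
ft_force: [0.1, 0.1, 0.9]
gripper_width: 0.524
```

{"api": "drive_tool", "payload": {
  "commands": [
    [[0, 0, 3], 0, 0.7],
    [[0, 0, 6], 0, 0.7],
    [[0, 0, 8], 0, 0.7],
    [[0, 0, 8], 0, 0.5],
    [[0, 0, 8], 0, 0],
    [[0, 0, 8], 0, 0],
    [[0, 0, 8], 0, 0],
    [[0, 0, 8], 0, 0],
    [[0, 0, 8], 0, 0],
    [[0, 0, 8], 0, 0],
    [[0, 0, 8], 0, 0],
    [[0, 0, 8], 0, 0]
  ]
}}

```text
t: 13.1
eef_pos: [0.4197, 0.3956, 0.0285]
orientation: [-2.364, -2.069, -0.001]
ft_force: [-0.6, -0.8, 7.7]
gripper_width: 0.263
```

{"api": "drive_tool", "payload": {
  "commands": [
    [[0, 0, -1], 0, 0],
    [[0, 0, -4], 0, 0],
    [[0, 0, -9], 0, 0],
    [[0, 0, -15], 0, 0],
    [[0, 0, -20], 0, 0],
    [[0, 0, -20], 0, 0]
  ]
}}

```text
t: 13.85
eef_pos: [0.4209, 0.3965, 0.2324]
orientation: [2.364, 2.068, 0.012]
ft_force: [-0.3, 1.3, -2.0]
gripper_width: 0.259
```

Run:
```python
from h import *
im,d,s=snap('wrist','w6');print(s['t'],s['eef_pos'],s['gripper_width'],s['ft_force'],s['wrist_torque'],np.round(Rn.from_rotvec(s['orientation']).as_matrix(),3))
```

```text
13.85 [0.4208691  0.39653833 0.23238243] 0.2594076742811278 [-0.26143921  1.2959503  -2.0478051 ] [-0.00192401 -0.11096854 -0.01570968] [[ 0.133  0.991  0.006]
 [ 0.991 -0.133  0.004]
 [ 0.005  0.005 -1.   ]]
```

View pics/w6.png

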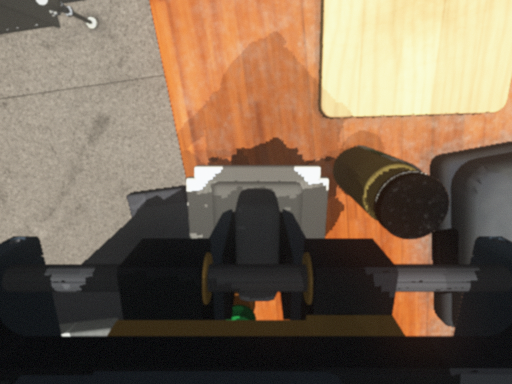

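The guard is held (width 0.26, grey bar at (258,235)). The tool can't tilt, so I'll use the slicer's lips as a jig: press the level guard gently on them until it pivots in the pads to the 24° slope. Then I'll lift off and enter from the open end.

{"api": "drive_tool", "payload": {
  "commands": [
    [[-5, 1.2, 0], 0, 0],
    [[-10, 2.5, 0], -0.7, 0],
    [[-16, 4, 0], -0.7, 0],
    [[-22, 5.5, 0], -0.7, 0],
    [[-28, 7, 0], -0.7, 0],
    [[-34, 8.5, 0], -0.7, 0],
    [[-38, 9.5, 1], -0.7, 0],
    [[-40.2, 9.9, 3], -0.7, 0],
    [[-40.2, 9.9, 4], -0.7, 0],
    [[-40.2, 9.9, 4], -0.7, 0],
    [[-40.2, 9.9, 4], -0.7, 0]
  ]
}}

```text
t: 15.28
eef_pos: [0.4641, -0.0154, 0.1881]
orientation: [-2.35, -2.084, 0.0]
ft_force: [0.9, -0.5, -1.8]
gripper_width: 0.259
```

Run:
```python
from h import *
for n in('side','wrist','scene'):
  im,d,s=snap(n,n[0]+'7')
  if n!='wrist': 
    b=im[130:290,190:330] if n=='side' else im[130:290,170:350]
    cv2.imwrite(f'pics/{n[0]}7c.png',cv2.resize(b[:,:,::-1],None,fx=3.5,fy=3.5))
print(s['t'],s['eef_pos'],s['ft_force'],s['wrist_torque'],np.round(Rn.from_rotvec(s['orientation']).as_matrix(),3))
```

```text
15.375 [ 0.46436107 -0.01559218  0.18832834] [ 0.48826707 -0.20073449 -1.12288739] [-0.05008659 -0.10634334  0.00424532] [[ 0.12   0.993  0.001]
 [ 0.993 -0.12  -0.   ]
 [ 0.     0.001 -1.   ]]
```

View pics/s7c.png

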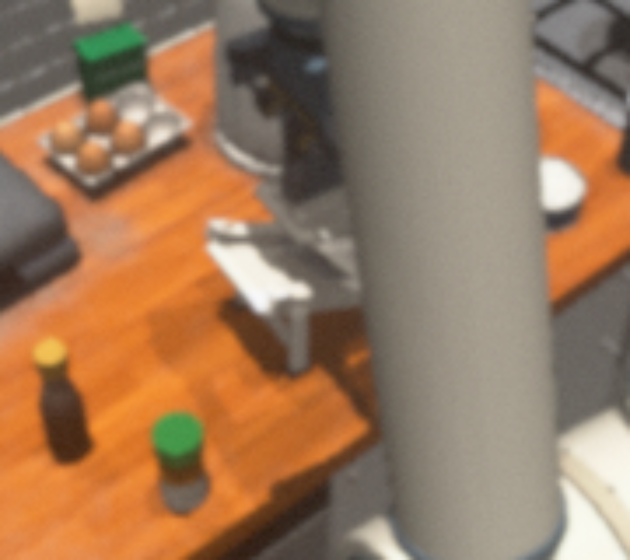

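View pics/w7.png

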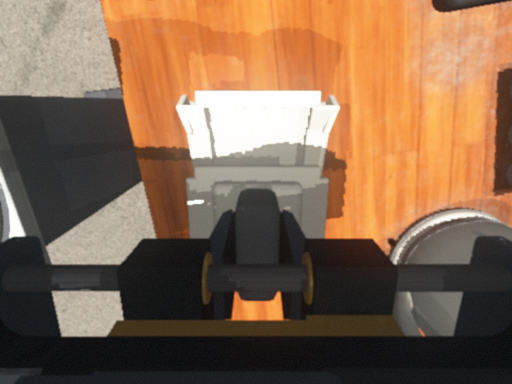

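Wrist view: the guard's rear edge (row 178) is centred over the track and above its lips; the open end is at row 95. I'll write a guard-pose measurement in the track frame.

```bash
cat > gm.py <<'E'
from h import *
al=np.radians(24);yw=np.radians(83.1)
O=np.array([.4748,.0647,.112]);u=np.array([np.cos(yw),np.sin(yw),0])
ex=u*np.cos(al)+[0,0,np.sin(al)];ez=-u*np.sin(al)+[0,0,np.cos(al)];ey=np.cross(ez,ex)
T=np.stack([ex,ey,ez],1)
def look(f,n='wrist'):
    im,d,s=snap(n,f)
    P=cloud(n,d,s)
    R=Rn.from_rotvec(s['orientation']).as_matrix();p=np.array(s['eef_pos'])
    q=(p-O)@T
    print('t',s['t'],'TCP',np.round(p,4),'track',np.round(q*1e3,1),'F',np.round(s['ft_force'],1),'g',round(s['gripper_width'],3))
    tl=(P-p)@R   # tool coords
    # bar top plane & hump/plate strip: profile at tool y 16..28 (hump top / plate), print z vs x
    return im,P,tl,(P-O)@T,s
def prof(tl,ylo,yhi,xs=range(10,90,4)):
    out=[]
    for x in xs:
        m=(tl[...,0]*1e3>x)&(tl[...,0]*1e3<x+4)&(abs(tl[...,1])*1e3>ylo)&(abs(tl[...,1])*1e3<yhi)&(tl[...,2]>-.03)&(tl[...,2]<.12)
        out.append((x+2,int(m.sum()),round(float(np.median(tl[...,2][m]))*1e3,1) if m.sum() else None))
    return out
E
python3 - <<'E'
from gm import *
im,P,tl,tr,s=look('w8')
print(prof(tl,16,27));print(prof(tl,32,40));print(prof(tl,0,8,range(-4,40,4)))
E
```

```text
t 15.425 TCP [ 0.4644 -0.0157  0.1883] track [-43.    0.7 102.7] F [-0.7  0.3 -1.8] g 0.264
[(12, 108, 8.2), (16, 551, -11.3), (20, 202, 8.1), (24, 253, 8.4), (28, 401, 10.4), (32, 346, 20.7), (36, 295, 21.0), (40, 209, 93.3), (44, 108, 92.6), (48, 97, 91.1), (52, 128, 89.2), (56, 104, 87.2), (60, 132, 85.6), (64, 131, 83.7), (68, 104, 81.8), (72, 135, 80.3), (76, 168, 78.6), (80, 138, 77.7), (84, 129, 77.1), (88, 110, 76.8)]
[(12, 129, 20.7), (16, 130, 20.6), (20, 128, 20.6), (24, 173, 20.8), (28, 217, 21.0), (32, 228, 21.1), (36, 228, 21.1), (40, 167, 78.9), (44, 93, 92.6), (48, 88, 90.9), (52, 105, 89.3), (56, 93, 87.2), (60, 108, 85.4), (64, 97, 83.7), (68, 88, 81.7), (72, 105, 80.3), (76, 127, 78.6), (80, 99, 77.8), (84, 99, 77.1), (88, 80, 76.9)]
[(-2, 185, -28.4), (2, 200, -28.3), (6, 208, -28.3), (10, 206, -28.3), (14, 218, -28.3), (18, 215, -28.4), (22, 238, -28.3), (26, 358, -26.6), (30, 819, -2.7), (34, 220, 21.0), (38, 220, 21.6)]
```

{"api": "drive_tool", "payload": {
  "commands": [
    [[0, 0.1, 2], 0, 0],
    [[0, 0.1, 4], 0, 0],
    [[0, 0.1, 4.8], 0, 0],
    [[0, 0.1, 5.2], 0, 0],
    [[0, 0.1, 5.4], 0, 0],
    [[0, 0.1, 5.6], 0, 0]
  ]
}}

```text
t: 16.23
eef_pos: [0.4651, -0.0173, 0.1331]
orientation: [2.35, 2.083, -0.002]
ft_force: [-11.1, -14.3, 22.0]
gripper_width: 0.263
```

{"api": "drive_tool", "payload": {
  "commands": [
    [[0, 0, 0.1], 0, 0],
    [[0, 0, 0.2], 0, 0],
    [[0, 0, 0.3], 0, 0]
  ]
}}

```text
t: 16.6
eef_pos: [0.465, -0.0176, 0.1303]
orientation: [2.349, 2.083, -0.002]
ft_force: [-11.6, -15.6, 22.6]
gripper_width: 0.262
```

Run:
```python
from gm import *
im,P,tl,tr,s=look('w9')
print(prof(tl,16,27));print(prof(tl,32,40));print(prof(tl,0,8,range(-4,40,4)))
```

```text
t 16.6 TCP [ 0.465  -0.0176  0.1303] track [-68.3  -0.2  50.4] F [-11.6 -15.6  22.6] g 0.262
[(12, 88, 4.6), (16, 526, -12.4), (20, 214, 3.5), (24, 211, 3.2), (28, 263, 3.6), (32, 332, 14.0), (36, 234, 14.3), (40, 373, 17.0), (44, 158, 35.6), (48, 182, 33.8), (52, 163, 31.8), (56, 199, 30.2), (60, 196, 28.2), (64, 202, 26.4), (68, 206, 24.5), (72, 205, 22.9), (76, 249, 21.1), (80, 249, 19.7), (84, 248, 19.1), (88, 252, 18.5)]
[(12, 130, 17.2), (16, 134, 16.7), (20, 128, 16.1), (24, 140, 15.6), (28, 143, 15.2), (32, 147, 14.8), (36, 171, 14.4), (40, 280, 17.3), (44, 146, 35.2), (48, 165, 33.5), (52, 147, 31.7), (56, 176, 29.8), (60, 171, 28.0), (64, 150, 26.4), (68, 159, 24.6), (72, 164, 22.8), (76, 188, 21.0), (80, 184, 19.8), (84, 183, 19.1), (88, 188, 18.4)]
[(-2, 28, -29.8), (2, 7, -29.7), (6, 2, -29.7), (10, 0, None), (14, 0, None), (18, 0, None), (22, 27, -29.5), (26, 661, -18.7), (30, 345, 5.2), (34, 145, 14.2), (38, 233, 14.3)]
```

View pics/w9.png

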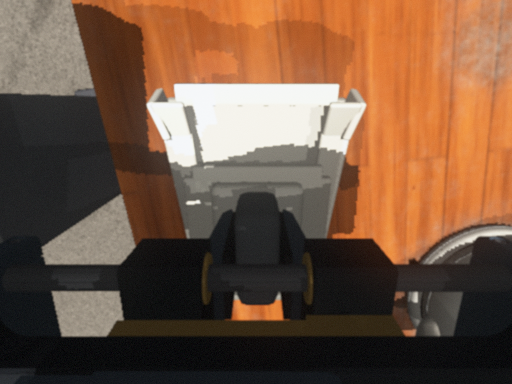

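It is pivoting (about 8° so far, 22 N). I'll keep going.

{"api": "drive_tool", "payload": {
  "commands": [
    [[0, 0, 0.1], 0, 0],
    [[0, 0, 0.2], 0, 0],
    [[0, 0, 0.3], 0, 0],
    [[0, 0, 0.4], 0, 0],
    [[0, 0, 0.4], 0, 0]
  ]
}}

```text
t: 17.27
eef_pos: [0.4649, -0.0176, 0.1262]
orientation: [2.349, 2.083, -0.002]
ft_force: [-11.9, -16.6, 21.3]
gripper_width: 0.263
```

Run:
```python
from gm import *
im,P,tl,tr,s=look('w10')
print(s['wrist_torque'])
print(prof(tl,32,40,range(10,50,4)))
```

```text
t 17.275 TCP [ 0.4649 -0.0176  0.1262] track [-70.   -0.1  46.7] F [-11.9 -16.6  21.3] g 0.263
[-2.4847346   1.90766572  0.15652826]
[(12, 124, 15.0), (16, 135, 14.1), (20, 132, 13.3), (24, 146, 12.5), (28, 131, 11.8), (32, 154, 10.9), (36, 168, 10.4), (40, 296, 12.9), (44, 150, 31.3), (48, 163, 29.5)]
```

Tilt is about 12°. Pressing only straight down drags the rear corner uphill and makes the bar slip in the pads. I'll move downhill along the lips while pressing, so that friction helps the tilt.

{"api": "drive_tool", "payload": {
  "commands": [
    [[-0.3, 0, 0.2], 0, 0],
    [[-0.6, 0, 0.4], 0, 0],
    [[-0.9, 0, 0.65], 0, 0],
    [[-1.2, 0, 0.9], 0, 0],
    [[-1.2, 0, 0.9], 0, 0]
  ]
}}

```text
t: 17.95
eef_pos: [0.4651, -0.0287, 0.1171]
orientation: [2.35, 2.081, 0.003]
ft_force: [0.5, -3.3, 6.5]
gripper_width: 0.26
```

Run:
```python
from gm import *
im,P,tl,tr,s=look('w11')
print(s['wrist_torque'])
print(prof(tl,32,40,range(10,50,4)));print(prof(tl,16,27,range(18,50,4)))
```

```text
t 17.95 TCP [ 0.4651 -0.0287  0.1171] track [-83.7  -1.6  42.9] F [ 0.5 -3.3  6.5] g 0.26
[-0.38559326 -0.30245079 -0.09921514]
[(12, 118, 13.6), (16, 123, 12.2), (20, 135, 10.8), (24, 131, 9.3), (28, 148, 8.2), (32, 141, 6.6), (36, 155, 5.3), (40, 153, 4.0), (44, 337, 6.6), (48, 178, 25.2)]
[(20, 194, -2.3), (24, 211, -3.6), (28, 228, -4.8), (32, 377, -2.2), (36, 230, 5.2), (40, 214, 3.9), (44, 462, 6.4), (48, 194, 25.4)]
```

{"api": "drive_tool", "payload": {
  "commands": [
    [[-0.3, 0, 0.25], 0, 0],
    [[-0.6, 0, 0.5], 0, 0],
    [[-0.8, 0, 0.7], 0, 0],
    [[-0.8, 0, 0.7], 0, 0]
  ]
}}

```text
t: 18.5
eef_pos: [0.4651, -0.0366, 0.111]
orientation: [2.349, 2.08, 0.005]
ft_force: [0.1, -0.8, 26.6]
gripper_width: 0.261
```

Run:
```python
from gm import *
im,P,tl,tr,s=look('w12')
print(s['wrist_torque'])
print(prof(tl,32,40,range(10,50,4)));print(prof(tl,16,27,range(18,50,4)))
```

```text
t 18.5 TCP [ 0.4651 -0.0366  0.111 ] track [-93.3  -2.5  40.5] F [ 0.1 -0.8 26.6] g 0.261
[0.76404609 0.32096552 0.24314494]
[(12, 113, 13.8), (16, 120, 11.9), (20, 121, 10.1), (24, 138, 8.4), (28, 135, 6.4), (32, 147, 4.8), (36, 149, 3.3), (40, 156, 1.3), (44, 256, 0.1), (48, 263, 5.6)]
[(20, 201, -3.5), (24, 195, -5.3), (28, 224, -6.9), (32, 304, -6.5), (36, 339, -0.1), (40, 219, 1.2), (44, 342, 0.0), (48, 321, 21.6)]
```

View pics/w12.png

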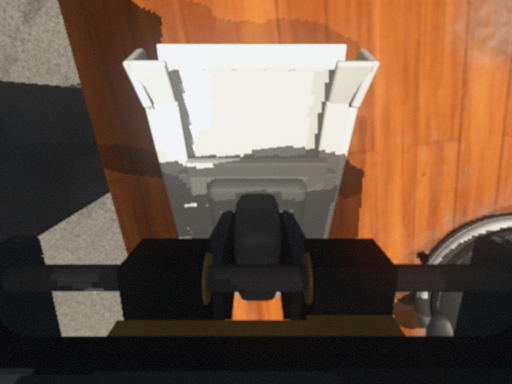

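The plate now lies flat on the lips at 24.0°, with a purely vertical 26 N. I'll lift off and measure the guard in the hand.

{"api": "drive_tool", "payload": {
  "commands": [
    [[0, 0, -1], 0, 0],
    [[0, 0, -4], 0, 0],
    [[2, 0, -8], 0, 0],
    [[7, 0, -10], 0, 0],
    [[12, 0, -10], 0, 0],
    [[16, 0, -10], 0, 0],
    [[18, 0, -10], 0, 0],
    [[18, 0, -10], 0, 0],
    [[18, 0, -10], 0, 0]
  ]
}}

```text
t: 19.68
eef_pos: [0.4843, 0.142, 0.2092]
orientation: [2.352, 2.083, -0.0]
ft_force: [-0.3, 0.3, -2.3]
gripper_width: 0.26
```

```bash
cat >> gm.py <<'E'
def guard(tl):
    # rear plate top fit: find in tool coords pts |y| 30..46, x 10..60
    X=tl.reshape(-1,3)*1e3
    m=(abs(X[:,1])>31)&(abs(X[:,1])<42)&(X[:,0]>10)&(X[:,0]<60)&(X[:,2]>-15)&(X[:,2]<22)
    X1=X[m]; 
    w=np.ones(len(X1),bool)
    for _ in range(8):
        A=np.c_[X1[:,:2],np.ones(len(X1))];c=np.linalg.lstsq(A[w],X1[w,2],rcond=None)[0];r=X1[:,2]-A@c;w=abs(r)<max(.8,2*np.median(abs(r[w])))
    th=np.arctan(-c[0])
    near=X[(abs(X[:,2]-(X[:,:2]@c[:2]+c[2]))<1.5)&(abs(X[:,1])<55)&(X[:,0]>5)&(X[:,0]<60)]
    xe=np.percentile(near[:,0],99.3); ye=[np.percentile(near[near[:,0]<30,1],q) for q in(1,99)]
    zt=c[0]*xe+c[2]
    # origin in tool (x, z down)
    ox=xe-(40*np.cos(th)-7*np.sin(th)); oz=zt+(40*np.sin(th)+7*np.cos(th))
    print('guard pitch',round(np.degrees(th),2),'roll tilt',round(np.degrees(np.arctan(c[1])),2),'rear edge x',round(xe,1),'y edges',np.round(ye,1),'origin in tool',round(ox,1),round(sum(ye)/2,1),round(oz,1),len(near))
    return np.array([ox,sum(ye)/2,oz])
E
python3 - <<'E'
from gm import *
im,P,tl,tr,s=look('w13')
print(prof(tl,32,40,range(10,60,4)))
o=guard(tl)
R=Rn.from_rotvec(s['orientation']).as_matrix();w=s['eef_pos']+R@(o/1e3);print('guard in track',np.round((w-O)@T*1e3,1),np.round(R,3).tolist())
E
```

```text
t 19.675 TCP [0.4843 0.142  0.2092] track [110.6  -0.2  57.1] F [-0.3  0.3 -2.3] g 0.26
[(12, 118, 13.7), (16, 115, 11.8), (20, 131, 10.3), (24, 134, 8.3), (28, 137, 6.7), (32, 148, 4.9), (36, 142, 3.2), (40, 158, 1.5), (44, 187, 0.1), (48, 108, 2.6), (52, 0, None), (56, 0, None), (60, 0, None)]
guard pitch 23.39 roll tilt 0.05 rear edge x 45.9 y edges [-47.   47.5] origin in tool 11.9 0.3 21.3 4388
guard in track [112.9  -0.4  32.8] [[0.121, 0.993, -0.0], [0.993, -0.121, -0.0], [-0.0, 0.0, -1.0]]
```

View pics/w13.png

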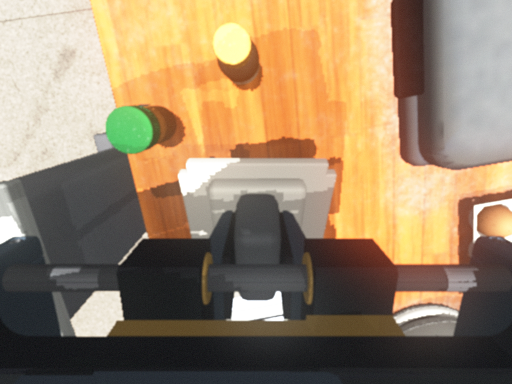

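Run:
```python
from gm import *
for f in('w1','w8','w12'):
    z=np.load(f'/tmp/{f}.npz');P=cloud('wrist',z['d'],dict(eef_pos=z['p'],orientation=z['o'])).reshape(-1,3)
    t=(P-O)@T*1e3
    for a in range(-60 if f=='w1' else -30,0,10):
        m=(t[:,0]>a)&(t[:,0]<a+10)&(abs(t[:,1])<75)&(t[:,2]>11)&(t[:,2]<24)
        y=t[m,1]
        if len(y)>20: 
            n=y[y<0];p=y[y>0];print(f,a,len(y),'outer',n.min().round(1),p.max().round(1),'inner',n.max().round(1),p.min().round(1),'mid',((n.min()+p.max())/2).round(1),((n.max()+p.min())/2).round(1),'ztop',np.percentile(t[m,2],[50,95]).round(1))
    b=(t[:,0]>-30)&(t[:,0]<20)&(abs(t[:,1])<30)&(abs(t[:,2])<5);print(f,'bed z',np.median(t[b&(t[:,0]<-3),2]),'end x',np.percentile(t[b,0],99.5))
```

```text
w1 -60 139 outer -56.4 56.1 inner -39.3 39.0 mid -0.2 -0.1 ztop [15.9 16.9]
w1 -50 158 outer -56.5 56.5 inner -39.2 38.8 mid -0.0 -0.2 ztop [15.8 17. ]
w1 -40 162 outer -56.6 56.6 inner -39.2 38.8 mid -0.0 -0.2 ztop [15.8 16.8]
w1 -30 169 outer -57.0 55.8 inner -39.2 38.9 mid -0.6 -0.2 ztop [15.8 16.9]
w1 -20 156 outer -57.0 57.4 inner -39.3 38.9 mid 0.2 -0.2 ztop [16.9 20.4]
w1 -10 172 outer -59.0 58.6 inner -40.1 39.8 mid -0.2 -0.1 ztop [19.2 20.7]
w1 bed z -0.10069714509302684 end x 7.078621727695028
w8 -30 483 outer -57.0 56.5 inner -38.7 39.1 mid -0.2 0.2 ztop [16.  16.9]
w8 -20 469 outer -56.8 57.8 inner -38.9 38.9 mid 0.5 -0.0 ztop [17.1 20.3]
w8 -10 560 outer -59.5 59.2 inner -39.9 39.9 mid -0.1 0.0 ztop [19.4 20.7]
w8 bed z 0.04589776554648822 end x 6.540245612645249
w12 -30 1136 outer -57.2 56.9 inner -38.6 38.8 mid -0.2 0.1 ztop [16. 17.]
w12 -20 1211 outer -56.9 57.5 inner -38.6 39.2 mid 0.3 0.3 ztop [17.1 20.5]
w12 -10 1515 outer -59.7 60.0 inner -39.6 39.9 mid 0.1 0.2 ztop [19.5 20.9]
w12 bed z 0.0911388473756751 end x 6.296407927260938
```

The track model agrees across views, and the lips-contact check put the guard at z = 16.2 mm against 16 expected. I'll move to the pre-entry pose.

{"api": "drive_tool", "payload": {
  "commands": [
    [[-1, 0, 1.5], 0, 0],
    [[-2, 0, 3], 0, 0],
    [[-3, 0, 4.2], 0, 0],
    [[-3.6, 0, 4.9], 0, 0],
    [[-3.6, 0, 4.9], 0, 0],
    [[-3.6, 0, 4.9], 0, 0]
  ]
}}

```text
t: 20.48
eef_pos: [0.4804, 0.1069, 0.1603]
orientation: [2.352, 2.083, 0.001]
ft_force: [-0.9, 0.1, -2.1]
gripper_width: 0.263
```

```bash
cat > gl.py <<'E'
import sys
from gm import *
im,P,tl,tr,s=look(sys.argv[1])
o=guard(tl)
R=Rn.from_rotvec(s['orientation']).as_matrix();w=s['eef_pos']+R@(o/1e3);print('guard in track',np.round((w-O)@T*1e3,1),s['wrist_torque'].round(2),'yaw',round(np.degrees(np.arctan2(R[1,0],R[0,0])),2))
E
python3 gl.py w14
python3 - <<'E'
from h import *
im,d,s=snap('scene','s14');cv2.imwrite('pics/s14c.png',cv2.resize(im[130:290,170:350,::-1],None,fx=3.5,fy=3.5))
E
```

```text
t 20.475 TCP [0.4804 0.1069 0.1603] track [58.6 -0.5 26.8] F [-0.9  0.1 -2.1] g 0.263
guard pitch 23.23 roll tilt 0.03 rear edge x 45.9 y edges [-46.9  47.5] origin in tool 11.9 0.3 21.3 4422
guard in track [60.8 -0.8  2.5] [-0.06 -0.09 -0.05] yaw 83.06
```

View pics/s14c.png

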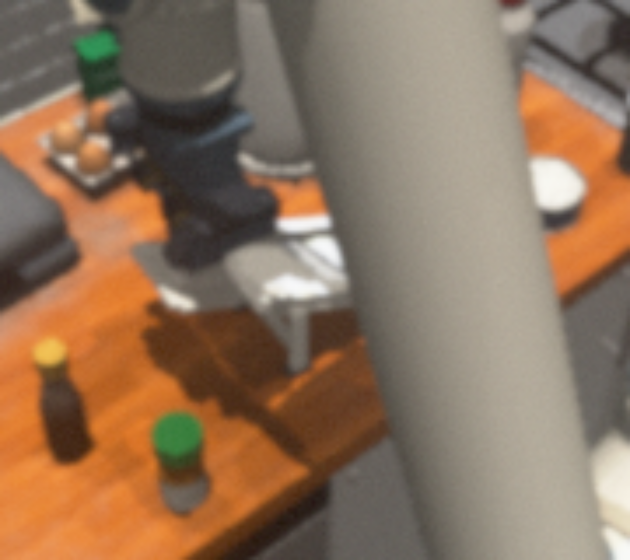

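Scene view: the guard (crop pixel (200,270)) is in line with and parallel to the open end. I'll start entry in slow steps down the slope.

{"api": "drive_tool", "payload": {
  "commands": [
    [[-0.6, -0.06, 0.27], 0, 0],
    [[-1.2, -0.06, 0.53], 0, 0],
    [[-1.8, -0.06, 0.8], 0, 0],
    [[-2.4, -0.06, 1.07], 0, 0],
    [[-3.0, -0.06, 1.34], 0, 0],
    [[-3.6, -0.06, 1.6], 0, 0],
    [[-3.6, -0.06, 1.6], 0, 0]
  ]
}}

```text
t: 21.45
eef_pos: [0.475, 0.0707, 0.1437]
orientation: [-2.352, -2.082, 0.0]
ft_force: [-0.7, 0.9, -2.4]
gripper_width: 0.259
```

```bash
python3 gl.py w15
```

```text
t 21.45 TCP [0.475  0.0707 0.1437] track [18.4  0.5 26.5] F [-0.7  0.9 -2.4] g 0.259
guard pitch 23.36 roll tilt 0.08 rear edge x 45.9 y edges [-47.   47.5] origin in tool 11.9 0.2 21.3 4411
guard in track [20.6  0.2  2.3] [-0.02 -0.07 -0.03] yaw 83.03
```

View pics/w15.png

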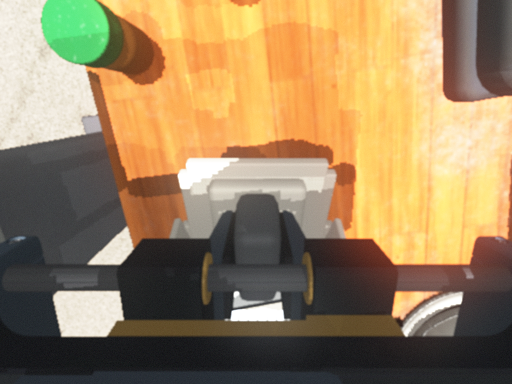

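The nose is between the flared wall ends (172,228)/(342,228), with no contact force. Continuing.

{"api": "drive_tool", "payload": {
  "commands": [
    [[-0.6, 0, 0.27], 0, 0],
    [[-1.2, 0, 0.53], 0, 0],
    [[-1.8, 0, 0.8], 0, 0],
    [[-2.4, 0, 1.07], 0, 0],
    [[-3.0, 0, 1.34], 0, 0],
    [[-3.6, 0, 1.6], 0, 0],
    [[-4.2, 0, 1.87], 0, 0],
    [[-4.8, 0, 2.14], 0, 0],
    [[-4.8, 0, 2.14], 0, 0]
  ]
}}

```text
t: 22.62
eef_pos: [0.4692, 0.0231, 0.1223]
orientation: [-2.352, -2.082, 0.001]
ft_force: [0.5, 0.6, -2.0]
gripper_width: 0.258
```

```bash
python3 gl.py w16
python3 - <<'E'
from h import *
im,d,s=snap('scene','s16');cv2.imwrite('pics/s16c.png',cv2.resize(im[130:290,170:350,::-1],None,fx=3.5,fy=3.5))
E
```

```text
t 22.625 TCP [0.4692 0.0231 0.1223] track [-34.2   0.5  26.5] F [ 0.5  0.6 -2. ] g 0.258
guard pitch 23.5 roll tilt -0.0 rear edge x 45.9 y edges [-41.1  41.8] origin in tool 12.0 0.4 21.3 3659
guard in track [-31.9   0.2   2.1] [-0.03 -0.07 -0.  ] yaw 83.04
```

View pics/w16.png

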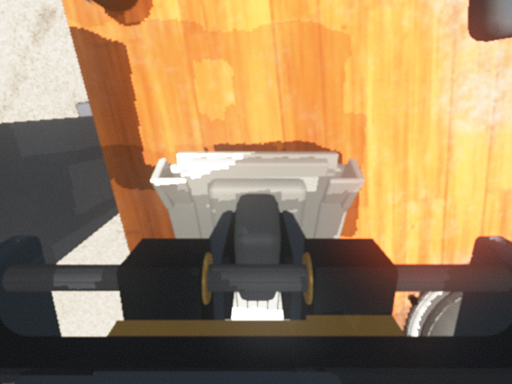

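The plate is under both lips with no forces. I'll slide on most of the way.

{"api": "drive_tool", "payload": {
  "commands": [
    [[-0.9, 0, 0.4], 0, 0],
    [[-1.8, 0, 0.8], 0, 0],
    [[-2.7, 0, 1.2], 0, 0],
    [[-3.6, 0, 1.6], 0, 0],
    [[-4.5, 0, 2.0], 0, 0],
    [[-5.4, 0, 2.4], 0, 0],
    [[-6.3, 0, 2.8], 0, 0],
    [[-7.2, 0, 3.2], 0, 0],
    [[-8.1, 0, 3.6], 0, 0],
    [[-9, 0, 4.0], 0, 0],
    [[-9.9, 0, 4.4], 0, 0],
    [[-9.9, 0, 4.4], 0, 0]
  ]
}}

```text
t: 24.22
eef_pos: [0.4573, -0.0753, 0.0782]
orientation: [-2.352, -2.082, 0.0]
ft_force: [-0.3, -0.5, -1.8]
gripper_width: 0.26
```

```bash
python3 gl.py w17
```

```text
t 24.225 TCP [ 0.4573 -0.0753  0.0782] track [-142.7    0.6   26.6] F [-0.3 -0.5 -1.8] g 0.26
guard pitch 8.06 roll tilt -0.51 rear edge x 59.6 y edges [-46.6  53.9] origin in tool 21.0 3.7 15.3 2774
guard in track [-129.7   -3.1    4.1] [-0.05 -0.07  0.02] yaw 83.02
```

View pics/w17.png

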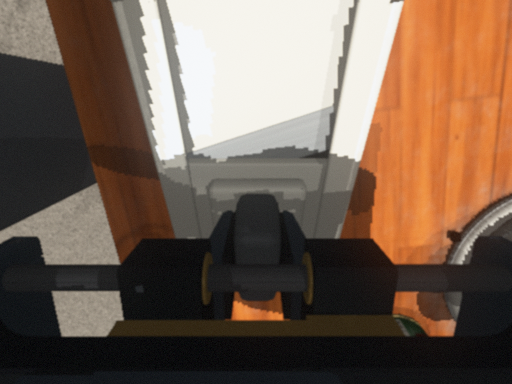

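The automatic guard fit now picks up the lips, so I go by the hand offset: guard x is about -140 mm. The plate is visibly under both lips, with no force. On to the stop.

{"api": "drive_tool", "payload": {
  "commands": [
    [[-0.5, 0, 0.22], 0, 0],
    [[-1.0, 0, 0.45], 0, 0],
    [[-1.4, 0, 0.62], 0, 0],
    [[-1.6, 0, 0.71], 0, 0],
    [[-1.8, 0, 0.8], 0, 0],
    [[-1.9, 0, 0.85], 0, 0],
    [[-1.9, 0, 0.85], 0, 0]
  ]
}}

```text
t: 25.15
eef_pos: [0.4555, -0.0915, 0.0712]
orientation: [-2.352, -2.081, -0.005]
ft_force: [0.6, 31.3, 37.4]
gripper_width: 0.26
```

{"api": "drive_tool", "payload": {
  "commands": [
    [[-0.1, 0, 0.05], 0, 0],
    [[-0.2, 0, 0.1], 0, 0],
    [[-0.2, 0, 0.1], 0, 0]
  ]
}}

```text
t: 25.52
eef_pos: [0.4554, -0.0936, 0.0702]
orientation: [-2.352, -2.081, -0.005]
ft_force: [0.8, 30.9, 37.8]
gripper_width: 0.261
```

Contact with the stop (31 N along the track, 38 N up) at guard x of about -160. I'll relax slightly, open part way and lift straight up.

{"api": "drive_tool", "payload": {
  "commands": [
    [[0.1, 0, -0.15], 0, 0],
    [[0.1, 0, -0.15], 0, 0.5],
    [[0.1, 0, -0.15], 0, 0.5],
    [[0.1, 0, -0.15], 0, 0.5],
    [[0.1, 0, -0.15], 0, 0.5]
  ]
}}

```text
t: 26.15
eef_pos: [0.455, -0.0948, 0.0705]
orientation: [-2.352, -2.083, 0.0]
ft_force: [-0.1, 0.4, -0.2]
gripper_width: 0.499
```

{"api": "drive_tool", "payload": {
  "commands": [
    [[0, 0, -1], 0, 0.5],
    [[0, 0, -3], 0, 0.5],
    [[0, 0, -6], 0, 0.5],
    [[0, 0, -11], 0, 0.5],
    [[4, 0, -16], 0, 0.5],
    [[8, 0, -20], 0, 0.5],
    [[8, 0, -20], 0, 0.5],
    [[8, 0, -20], 0, 0.5]
  ]
}}

```text
t: 27.15
eef_pos: [0.4643, -0.0153, 0.2705]
orientation: [2.351, 2.084, -0.0]
ft_force: [1.3, -0.2, -0.6]
gripper_width: 0.498
```

Run:
```python
from gm import *
im,P,tl,tr,s=look('w18')
im2,d,_=snap('side','d18');cv2.imwrite('pics/d18c.png',cv2.resize(im2[110:320,180:350,::-1],None,fx=2.8,fy=2.8))
im3,d,_=snap('scene','s18')
t=tr.reshape(-1,3)*1e3
# bar top ~ z 56, hump 20
m=(abs(t[:,1])<20)&(t[:,2]>50)&(t[:,2]<60)&(t[:,0]>-215)&(t[:,0]<-60);X=t[m];print('bar top',len(X),np.percentile(X,[1,50,99],axis=0).round(1))
m=(abs(t[:,1])<36)&(abs(t[:,1])>32)&(t[:,0]>-230)&(t[:,0]<-80)
for a in range(-224,-90,4):
    q=m&(t[:,0]>=a)&(t[:,0]<a+4)
    if q.sum()>3: print(a+2,q.sum(),np.median(t[q,2]).round(1),end='; ')
```

```text
t 27.15 TCP [ 0.4643 -0.0153  0.2705] track [ -9.3   0.8 177.6] F [ 1.3 -0.2 -0.6] g 0.498
bar top 597 [[-183.1  -11.8   50.2]
 [-150.    -0.3   55.3]
 [-127.1   11.3   56.8]]
-202 14 17.6; -198 35 12.5; -194 16 7.1; -190 10 6.8; -186 12 7.0; -182 11 7.0; -178 11 7.0; -174 9 6.8; -170 11 6.9; -166 11 6.8; -162 13 6.9; -158 14 7.1; -154 11 7.3; -150 14 6.8; -146 11 6.6; -142 12 6.8; -138 10 7.1; -134 16 7.0; -130 14 6.9; -126 14 7.0; -122 16 6.9; -118 28 4.4; -114 19 0.3; -110 16 0.6; -106 14 0.2; -102 12 0.2; -98 19 1.1; -94 17 0.4; -90 16 0.2;
```

View pics/w18.png

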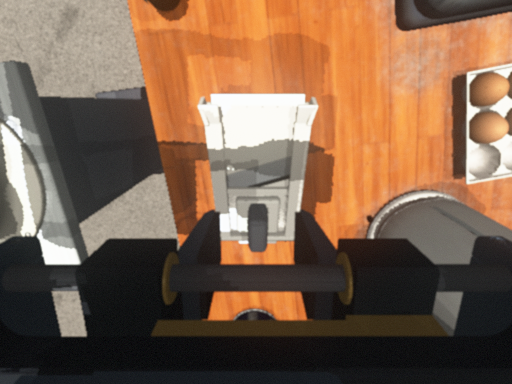

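View pics/d18c.png

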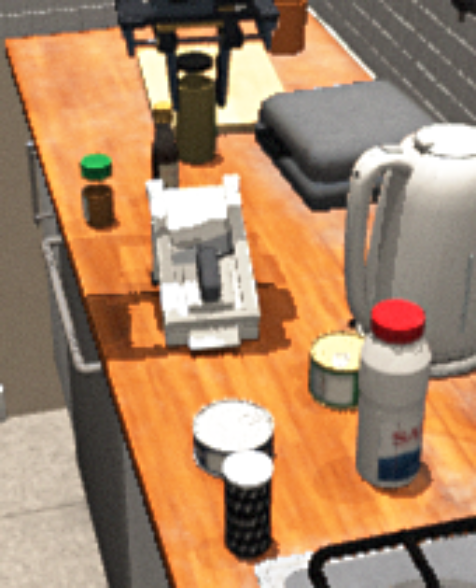

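View pics/s18.png

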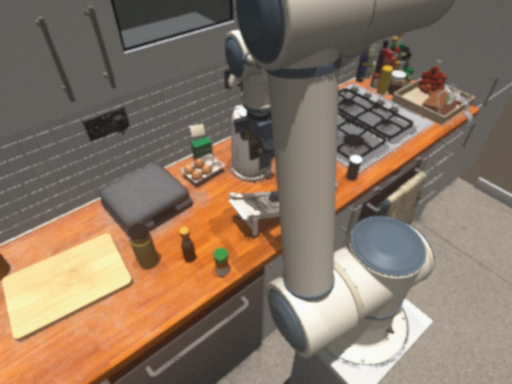

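The plate lies flat on the bed (top at 7.0 mm) from x of about -199 to -119 mm, so it is home against the stop. The bottle is upright at (188,245) and the bystanders are where they were.

Run:
```python
from cell import ctrl
print(ctrl.job_done()); print(ctrl.state()['t'])
```

```text
the job is handed in; nothing more can be done
None
the job is handed in; nothing more can be done
```

I stood the dark bottle upright first, then slid the hand guard under both lips down to the stop, let go, and handed the job in at about 27 s.

- **Bottle:** it stands at about (0.481, 0.264), roughly 20 cm from the open end. The nearest thing is more than 5 cm away.
- **Guard:** the tool cannot tilt, so I pressed the guard on the slicer's lips until it pivoted in the fingers to 24°. I then lifted it clear, entered it from the open end and slid it down until the stop pushed back. Force during the slide was near zero; at the stop it was about 31 N along the track and 38 N upward.
- **Last checks:** plate top 7.0 mm above the bed over its full length, covering track x from about -199 to -119 mm (fully home). The gripper was clear and the force reading near zero. Bystanders looked unmoved in the pictures; I did not measure them again.
- **What failed or disagreed:**
  - My first grasp of the guard came up empty because I lifted before the fingers had closed; the guard hardly moved and the second grasp held.
  - Late in the slide my guard-pose fit went wrong because it picked up the lips. I relied on the known hand offset there, and the final depth profile confirmed the result.

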